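# Switch on the guarded power switch

### The arm

A 6-joint arm with a two-finger parallel gripper is mounted at the origin on a cart in front of the work surface, level with it; the furniture and walls round the work are solid. World frame = base frame: x ahead of the robot, y to its left, z up, the work surface at z = 0. Lengths are in m, angles in rad, forces in N, time in s.
With the tool pointing down it reaches from about 0.3 to 0.75 m from the base axis. Payload 8.5 kg.
Tool frame: the origin (TCP) lies at the centre of the arm's flange, where the gripper is bolted on; the fingertips stand 166 mm ahead of it and the grasp point (between the pads) lies manip.pinch_z ahead of it (manip.pinch_z is the distance from the TCP to the grasp point, in m); z points along the fingers, y is the line along which they close (so a half turn about z gives the same grasp; the last joint's range is limited). The gripper opens to 88 mm and grips with 3 to 60 N. Pads are 18 mm wide; open, the fingers measure 123 mm over their backs; the gripper's body (75 mm by 187 mm) begins 45 mm behind the grasp point.
Start: joints at [-1.551, 0.381, 1.297, -0, 1.464, -0.215], TCP at [0.128, -0.535, 0.405] pointing down, gripper open.
Joint ranges: [-3.11, 3.11], [-0.89, 2.33], [0.22, 2.48], [-1.42, 4.56], [0.17, 2.85], [-2.88, 2.88]. Speed limits (rad/s): [2.39, 2.39, 3.14, 3.14, 3.14, 3.14].

### API

Orientations are given as a rotation vector (axis times angle).
In Python, from workcell import manip gives the robot as it stands. The module is installed in compiled form; this text tells all that it offers.
- The arm moves only by the tool jog_arm, never from a script. Its argument "commands" is a list of rows, each a list of 7 numbers: the closure, from -1 (fully open) to 1 (shut), then the shift along the tool's x, y, z in units of 25 mm (1.0 is 25 mm), then the turn, a rotation vector about the tool's x, y, z in rad. A call has 1 to 10 rows; each row shifts and turns the commanded pose from where the row before left it, along the tool's axes as they then stand; what a row does not reach is not made up. A row lasts 1/10 s, in which the tool goes at most 50 mm and 8.59 degrees, less where a joint would pass 70% of its speed; a pose out of reach is approached as far as the arm can. A call is refused whole if a number of a shift passes 1 or a number of a turn 0.15, either way. A call with a gripper value outside its range is refused whole. The fingers move at their own pace and stop on an object; "newtons" is the grip in N (left out, the last holds). Time passes only in rows, so rows that do not move let the fingers close. It gives the time, the measured TCP pose, the force, the opening and the grip force at its end, in the units of the state.
- manip.get_obs(): the state, without advancing time (a new reading comes with each control period).
- manip.snapshot(name): name is "side" or "top"; returns the picture (400x640x3 uint8, red, green, blue); there is no depth.
- manip.camera_model(name): a dict with "intrinsics" (3x3 intrinsics, pixels), "view" (4x4, takes a point from world to camera coordinates). Camera axes: x right, y down, z forward; pixel columns grow to the right and rows downward; lengths in m; the calibration is good to about 2 mm. A picture is of the moment at which its call begins. camera_model takes no time and is no camera call.
- manip.job_done(): hands the job in; it is judged then, once.
The state is a dict: "time_s": time; "joint_pos": joint angles; "joint_vel": joint speeds; "tau": joint torques, N m; "eef_pos": TCP position; "ee_rot": TCP orientation; "force": force on the tool from outside, world axes, zero at the start; "wrist_torque": the same for the moment, N m; "gripper_width": opening from 0.0 (shut) to 1.0 (fully open); "grasp_force": force on a finger pad.
Only numpy, scipy, OpenCV 4.12 (cv2) and the standard library are available. Lean on these libraries where they do the work, as an engineer would, in place of code of your own. Each camera call takes 0.05 s, during which the arm holds its last target. There are 200 camera calls.

### The job

Switch on the small grey switch box: with the fingertips hook under the lip of its black hinged guard and lift it well up (about 35 degrees), then, while the guard is held up on the back of the fingers, push the steel toggle beneath it all the way over toward the guard's hinge. Then draw back and let the guard drop fully shut over the toggle. Work gently: grasp nothing, do not push or lift the box, and leave the motor, the solder spool and the relay standing around it alone.

Things in the scene. Friction and masses are not known exactly. Their poses are not given: they have to be found in the camera images.
- switch_box: Grey steel switch box, 84 (x) x 116 (y) x 55 (z) mm, 2.5 kg, loose on rubber feet on the bench. Origin at the centre of its underside; z up, x from front to back, y to its left. Its flat top is the panel. At the panel's back, x = 28, two binding posts 14 mm tall at y = -20 and +20. Toggle pivot: x = -20, y = 0, z = 56.
- guard_hinge (a point): Middle of the guard's hinge axis, fixed on the box at x = 0, y = 0, z = 63 mm; the axis runs along the box's y between two posts at y = -34.5 and +34.5 (5 mm thick, up to z = 71).
- guard (a joint): Angle of the black flip guard, rad: 0 shut (level), grows as its lip is lifted, stop at 0.85; a light spring shuts it from any angle (under 1 N at the lip). A plate 3 mm thick, 60 mm wide, shut with its underside at z = 89.5 of the box; its side edges are turned down 5 mm, and two 12 mm wide legs at y = -28.5 and +28.5 carry it from the hinge; its front and sides are open.
- toggle (a joint): Angle of the toggle, rad: 0 off (leaning 0.35 rad to the box's front, -x), 0.7 on (leaning 0.35 rad to the back, +x, toward the guard hinge). It stays where it is left; 1 to 2 N square to its tip moves it, more if the fingers rub on it.
- guard_lip (a point): Front edge of the lip, 46 mm wide and slightly turned up, that juts 8 mm beyond the box front: middle of the guard's front edge, 50 mm ahead of the hinge axis and 29 mm above it; shut, it is at x = -50, z = 92 of the box.
- toggle_tip (a point): Tip of the toggle, a round steel bat 31 mm long and 10 mm thick at its end; off, it is at x = -31, z = 85 of the box; on, at x = -9, z = 85.
- small_motor: Bystander: small electric motor with a brass face plate, 82 x 41 x 26 mm, loose; origin under its centre.
- solder_spool: Bystander: spool of solder wire, 63 x 69 x 90 mm, standing loose; origin under its centre.
- relay_cube: Bystander: white relay block with a dark foot, 22 x 28 x 38 mm, standing loose; origin under its centre.
Things that resemble listed ones, but are neither listed nor needed, are in the scene too. Of the things like the switch_box, leave any that is green; of the rest the larger one is meant.

How it is judged:
On the way, in this order (a step that is already met when the one before it is completed fails the run):
1. the guard is lifted to at least 0.45 rad, with the toggle still off (value of joint guard above 0.45 rad and value of joint toggle below 0.25 rad), for 0.1 s.
2. the toggle is thrown to beyond 0.55 rad while the guard is still up (over 0.2 rad) (value of joint toggle above 0.55 rad and value of joint guard above 0.2 rad), for 0.1 s.
At the end, for the whole second after the job is handed in: The toggle is on (beyond 0.55 of 0.7 rad), the guard is shut over it (under 0.06 rad), the box stands within 25 mm and each bystander within 20 mm of where it was, all at rest (value of joint toggle above 0.55 rad and value of joint guard below 0.06 rad and linear speed of each of small_motor, solder_spool, relay_cube, switch_box below 0.02 m/s and distance of switch_box from where it was at the start of the episode below 0.025 m and distance of each of small_motor, solder_spool, relay_cube from where it was at the start of the episode below 0.02 m); the robot touches nothing.
It fails at once if the switch box is pushed more than 25 mm or lifted or tipped (distance of switch_box from where it was at the start of the episode above 0.025 m or height (world z) of switch_box above 0.008 m or angle between switch_box's own z axis and vertical above 0.1 rad).
It fails at once if a bystander is moved more than 20 mm or lifted (distance of any of small_motor, solder_spool, relay_cube from where it was at the start of the episode above 0.02 m or height (world z) of any of small_motor, solder_spool, relay_cube above 0.012 m).
It fails at once if the fingers press on the box, its guard or toggle with more than 25 N (contact force between the fingers and switch_box above 25 N).
It also fails if it takes over 35 s, if anything falls off the work surface, if the arm or the gripper's body presses on something with over 40 N, if the wrist force passes 120 N, or if a joint passes its speed limit or range.

## Working session

There is one attempt and no reset: what is moved stays moved. The work goes in short steps, Python scripts to look and compute and a tool call to move; the robot and the scene stay as the last step left them, time stands still between calls to the robot, and variables do not carry over. Pictures are saved under pics/ and viewed, at most 10 in all, crops included, and the job is handed in when it is done.

Besides the shell and the picture viewer there is one more tool, called after ">>>" as name(argument=value, ...), one argument or row to a line, values as JSON. jog_arm: Moves the arm, as the interface text tells. Its arguments: {"type":"object","properties":{"commands":{"type":"array"},"newtons":{"type":"number"}},"required":["commands"]}

```bash
mkdir -p pics; python3 - <<'E'
from workcell import manip
import cv2,numpy as np
for n in("top","side"):
    cv2.imwrite(f"pics/{n}0.png",manip.snapshot(n)[:,:,::-1]); m=manip.camera_model(n); print(n,np.round(m["intrinsics"],1).tolist(),np.round(m["view"],4).tolist())
print(manip.pinch_z,manip.get_obs())
E
```

```text
top [[480.6, 0.0, 321.2], [0.0, 480.6, 202.8], [0.0, 0.0, 1.0]] [[-0.0288, -0.9996, -0.0009, -0.1201], [-0.9835, 0.0285, -0.1784, 0.5392], [0.1784, -0.0043, -0.984, 1.3723], [0.0, 0.0, 0.0, 1.0]]
side [[374.5, 0.0, 314.8], [0.0, 374.5, 195.2], [0.0, 0.0, 1.0]] [[-0.8976, -0.4408, 0.0023, 0.4251], [-0.2727, 0.5511, -0.7887, 0.2618], [0.3464, -0.7085, -0.6148, 0.6323], [0.0, 0.0, 0.0, 1.0]]
0.1473 {'time_s': 0.1, 'joint_pos': array([-1.55130099e+00,  3.81138651e-01,  1.29812072e+00, -1.36466349e-05,
        1.46359401e+00, -2.15266406e-01]), 'joint_vel': array([-0.00033749, -0.0011382 , -0.00205922, -0.00274373,  0.00011158,
        0.00042113]), 'tau': array([ 2.74139966e-03, -4.38653576e+01, -2.24913597e+01,  7.14178174e-02,
        3.41288326e-02, -7.16307704e-05]), 'eef_pos': array([ 0.12795017, -0.53487935,  0.40421566]), 'ee_rot': array([-3.11872699e+00, -3.67771841e-01, -1.72259773e-04]), 'force': array([ 0.37303404, -0.03337375, -0.07287694]), 'wrist_torque': array([-0.01424423, -0.0002239 , -0.01618535]), 'grasp_force': 0.0, 'gripper_width': 1.0036498238562082}
```

View pics/top0.png

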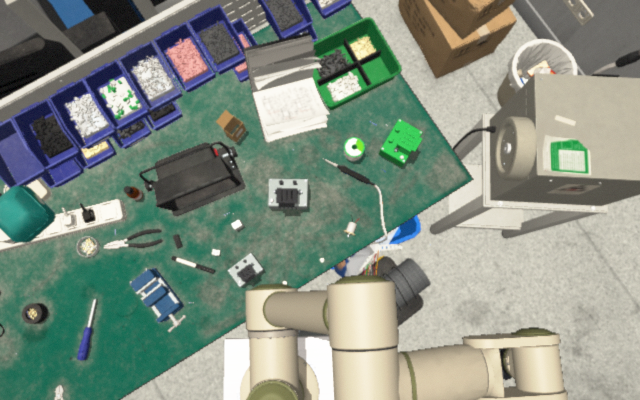

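View pics/side0.png

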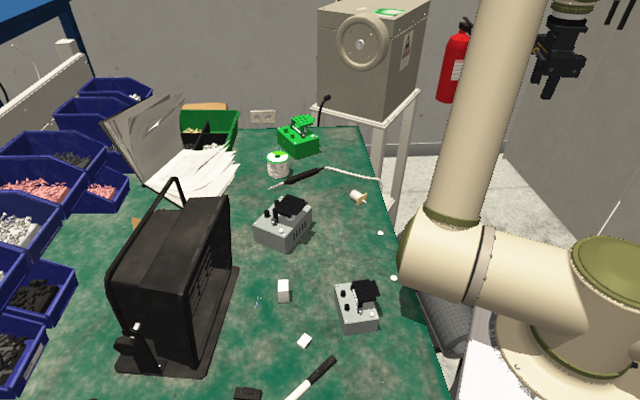

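The top view shows three switch boxes: grey at (288,194), grey at (246,269) and green at (402,142). In the side view the same three are at (283,225), (357,305) and (298,138). The green one is excluded. Of the two greys, the one at (288,194) looks larger, about 40 px wide against about 28, so I'll check it in one enlarged crop.

```bash
python3 - <<'E'
import cv2,numpy as np
t=cv2.imread("pics/top0.png");s=cv2.imread("pics/side0.png")
a=cv2.resize(t[165:225,250:330],(800,600),interpolation=cv2.INTER_CUBIC)
cv2.imwrite("pics/ctop.png",a)
b=cv2.resize(s[185:260,240:340],(800,600),interpolation=cv2.INTER_CUBIC)
cv2.imwrite("pics/cside.png",b)
E
```

```text
(no output)
```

View pics/ctop.png

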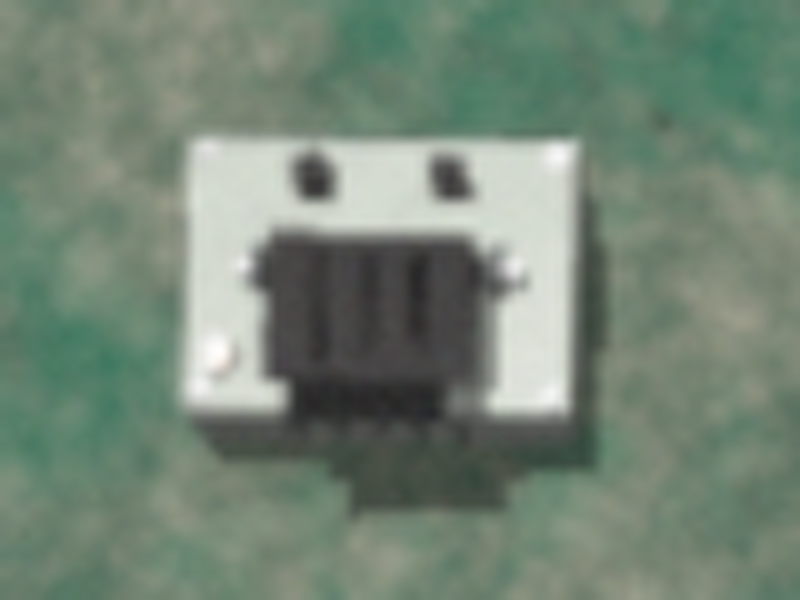

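View pics/cside.png

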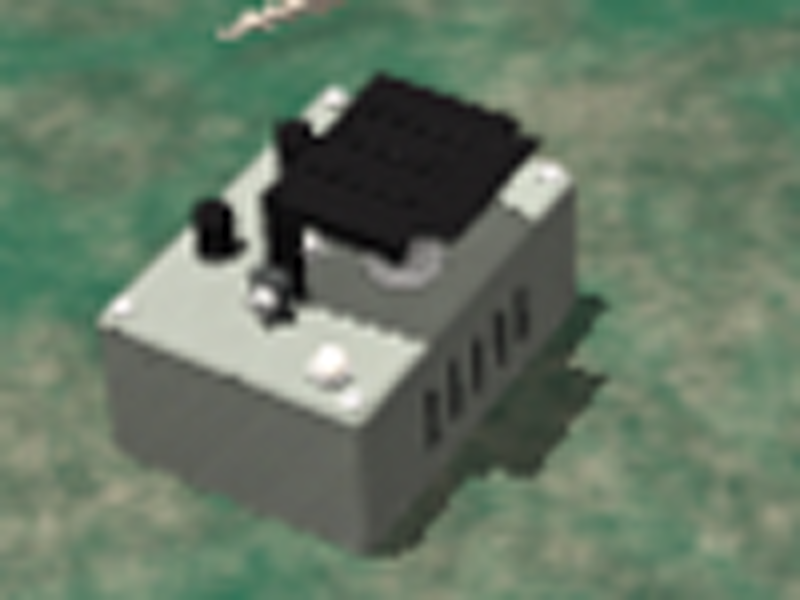

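The crop confirms the large grey box at top-view (288,194). Its panel corners in the top crop are (188,138), (580,138), (572,416) and (182,416). The lip is at the lower edge, so the box front faces the robot. I'll fit its pose from both views, allowing a small scale factor as a check on size.

```bash
cat > h.py <<'E'
from workcell import manip
import numpy as np
from scipy.spatial.transform import Rotation as R
C={n:manip.camera_model(n) for n in("top","side")}
def proj(n,P):
    V=C[n]["view"];c=np.atleast_2d(P)@V[:3,:3].T+V[:3,3];q=c@C[n]["intrinsics"].T;return q[:,:2]/q[:,2:]
def ray(n,uv,z):
    V=np.array(C[n]["view"]);K=C[n]["intrinsics"];d=V[:3,:3].T@np.linalg.solve(K,[*uv,1]);o=-V[:3,:3].T@V[:3,3];return o+d*(z-o[2])/d[2]
E
python3 - <<'E'
from h import *
from scipy.optimize import least_squares
t=[((188,138),(42,58,55)),((580,138),(42,-58,55)),((572,416),(-42,-58,55)),((182,416),(-42,58,55))]
s=[((100,322),(42,58,55)),((360,428),(-42,58,55)),((578,185),(-42,-58,55)),((370,555),(-42,58,0))]
ut=np.array([[250+(a[0]+.5)/10-.5,165+(a[1]+.5)/10-.5] for a,_ in t]);us=np.array([[240+(a[0]+.5)/8-.5,185+(a[1]+.5)/8-.5] for a,_ in s])
Pt=np.array([b for _,b in t])/1e3;Ps=np.array([b for _,b in s])/1e3
def W(p,P):return R.from_euler('z',p[2]).apply(P*p[3])+[p[0],p[1],0]
def f(p):return np.r_[(proj("top",W(p,Pt))-ut).ravel(),(proj("side",W(p,Ps))-us).ravel()]
r=least_squares(f,[.55,-.05,0,1]);print(r.x,np.round(r.fun,1))
f2=lambda q:f([*q,1]); r=least_squares(f2,[.55,-.05,0]);print(r.x,np.round(r.fun,1))
g=lambda q:f2(q)[:8]; print(least_squares(g,[.55,-.05,0]).x); g=lambda q:f2(q)[8:]; print(least_squares(g,[.55,-.05,0]).x)
for n,uv,z in[("top",(246,269),.05),("top",(354,149),.09),("top",(237,225),.038),("top",(233,125),.026),("top",(352,229),.02)]:print(uv,ray(n,uv,z).round(3))
print(R.from_rotvec(manip.get_obs()["ee_rot"]).as_matrix().round(3))
E
```

```text
[ 0.56977478 -0.03645292 -0.04568877  0.97406758] [ 0.5 -0.1 -0.8  0.5 -0.6 -0.2  0.  -0.8  0.3 -0.4  0.3 -0.6 -0.1 -1.1
  0.2  1.5]
[ 0.56969378 -0.03652025 -0.04434841] [-0.1 -0.5 -0.3  0.1 -0.   0.1 -0.5 -0.5 -0.5 -0.7  0.4 -0.5  0.6 -1.8
  0.3  2.1]
[ 0.56906622 -0.03715715 -0.03328119]
[ 0.56977558 -0.03619515 -0.04962474]
(246, 269) [0.348 0.087 0.05 ]
(354, 149) [ 0.685 -0.236  0.09 ]
(237, 225) [0.478 0.115 0.038]
(233, 125) [0.792 0.13  0.026]
(352, 229) [ 0.458 -0.225  0.02 ]
[[ 0.973  0.233 -0.   ]
 [ 0.233 -0.973  0.001]
 [ 0.    -0.001 -1.   ]]
```

The fit gives box (0.5695, -0.0367), yaw -0.04, with scale about 1.0 and residuals of at most 2 px. So the size matches 84x116x55. Now I'll travel to a pose in front of it with the fingers shut.

>>> jog_arm(
  commands=[
    [1,0.8,-0.85,0,0,0,0],
    [1,0.8,-0.85,0,0,0,0],
    [1,0.8,-0.85,0,0,0,0],
    [1,0.8,-0.85,0,0,0,0],
    [1,0.8,-0.85,0,0,0,0],
    [1,0.8,-0.85,0,0,0,0],
    [1,0.8,-0.85,0,0,0,0],
    [1,0.8,-0.85,0,0,0,0],
    [1,0.8,-0.85,0,0,0,0],
    [1,0.8,-0.85,0,0,0,0],
  ],
  newtons=5,
)

```text
time_s: 1.1
eef_pos: [0.2734, -0.2805, 0.4046]
ee_rot: [-3.12, -0.368, 0.0]
force: [0.0, -0.6, -0.4]
gripper_width: 0.115
grasp_force: 0.0
```

>>> jog_arm(
  commands=[
    [1,0.8,-0.85,0.2,0,0,0],
    [1,0.8,-0.85,0.2,0,0,0],
    [1,0.8,-0.85,0.2,0,0,0],
    [1,0.8,-0.85,0.2,0,0,0],
    [1,0.8,-0.85,0.2,0,0,0],
    [1,0.8,-0.85,0.2,0,0,0.05],
    [1,0.8,-0.85,0.2,0,0,0.05],
    [1,0.8,-0.85,0.2,0,0,0.05],
    [1,0.7,-0.85,0.2,0,0,0.05],
    [1,0.5,-0.4,0.2,0,0,0.05],
  ],
)

```text
time_s: 2.1
eef_pos: [0.421, -0.0467, 0.3544]
ee_rot: [-3.141, 0.024, 0.001]
force: [-0.2, 0.3, 0.3]
gripper_width: 0.003
grasp_force: 0.0
```

```bash
cat >> h.py <<'E'
BOX=np.array([.5695,-.0367,0]);RB=R.from_euler('z',-.04);H=.009
def tool(p): # pitch p below horizontal -> rotation
    d=[np.cos(p),0,-np.sin(p)];n=[np.sin(p),0,np.cos(p)];y=np.cross(d,n)
    return RB*R.from_matrix(np.c_[n,y,d])
def status():
    o=manip.get_obs();r=R.from_rotvec(o["ee_rot"]);t=o["eef_pos"]
    U=RB.inv().apply(t+r.apply([H,0,.166])-BOX)*1e3
    print("t %.2f"%o["time_s"],"U",U.round(1),"F",o["force"].round(2),"w %.2f"%o["gripper_width"],"j",o["joint_pos"].round(2));return t,r
def need(U,p):
    t,r=status();g=tool(p);T=BOX+RB.apply(np.array(U)/1e3)-g.apply([H,0,.166])
    print("to",U,"shift(units)",(r.inv().apply(T-t)/.025).round(2),"turn",(r.inv()*g).as_rotvec().round(3),"TCP",t.round(3),"->",T.round(3))
E
python3 -c "
from h import *
need([-75,0,130],np.radians(68))"
```

```text
t 2.10 U [-139.   -15.6  188.4] F [-0.2   0.32  0.32] w 0.00 j [-0.39  0.21  1.71  0.    1.22  1.19]
to [-75, 0, 130] shift(units) [ 0.11 -0.63  2.95] turn [-0.005  0.384  0.024] TCP [ 0.421 -0.047  0.354] -> [ 0.424 -0.031  0.281]
```

>>> jog_arm(
  commands=[
    [1,0.03,-0.16,0.7,0,0,0.006],
    [1,0.03,-0.16,0.7,0,0,0.006],
    [1,0.03,-0.16,0.7,0,0,0.006],
    [1,0.03,-0.15,0.8,0,0,0.006],
    [1,0,0,0,0,0.077,0],
    [1,0,0,0,0,0.077,0],
    [1,0,0,0,0,0.077,0],
    [1,0,0,0,0,0.077,0],
    [1,0,0,0,0,0.077,0],
    [1,0,0,0,0,0,0],
  ],
)

```text
time_s: 3.1
eef_pos: [0.4236, -0.0326, 0.2821]
ee_rot: [3.076, -0.061, 0.6]
force: [0.1, 1.9, 0.9]
gripper_width: 0.006
grasp_force: 0.0
```

```bash
python3 - <<'E'
from h import *
import cv2
need([-60,0,82],np.radians(68)); 
p=[]
for n in("side","top"):
    im=manip.snapshot(n)[:,:,::-1];q=proj(n,BOX+RB.apply([[-.05,0,.092]]))[0].astype(int);print(q)
    a=im[q[1]-60:q[1]+60,max(q[0]-80,0):][:,:160];p.append(cv2.resize(a,(400,300),interpolation=cv2.INTER_CUBIC))
cv2.imwrite("pics/a.png",np.hstack(p))
E
```

```text
t 3.10 U [-75.3  -1.7 131.6] F [0.07 1.92 0.86] w 0.01 j [-0.38  0.28  1.91  0.23  0.6   1.06]
to [-60, 0, 82] shift(units) [-0.17 -0.07  2.07] turn [-0.    -0.001  0.   ] TCP [ 0.424 -0.033  0.282] -> [ 0.439 -0.031  0.233]
[302 208]
[286 206]
```

View pics/a.png

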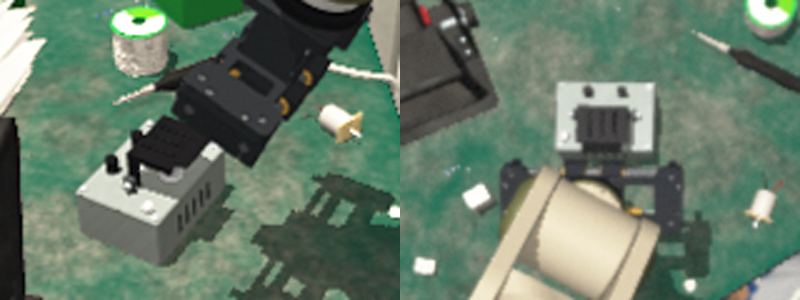

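The left half (side view) shows the gripper coming down beside the lip, but the fingertips aren't clearly visible. I'll overlay their projected points on an enlarged crop.

```bash
python3 - <<'E'
from h import *
import cv2
t,r=status()
im=manip.snapshot("side")[:,:,::-1];x0,y0,s=245,110,6
a=cv2.resize(im[y0:y0+100,x0:x0+130],None,fx=s,fy=s,interpolation=cv2.INTER_CUBIC)
for pt,c in[((9,17.5,166),(0,0,255)),((9,-17.5,166),(0,0,255)),((-9,17.5,166),(255,0,255)),((-9,-17.5,166),(255,0,255)),((0,93,102),(0,255,255)),((0,-93,102),(0,255,255)),((0,0,0),(255,0,0))]:
    q=(proj("side",t+r.apply(np.array(pt)/1e3))[0]-[x0,y0]+.5)*s
    cv2.circle(a,tuple(int(v) for v in q),5,c,2)
q=(proj("side",BOX+RB.apply([[-.05,.023,.092],[-.05,-.023,.092]]))-[x0,y0]+.5)*s
for v in q:cv2.circle(a,tuple(int(k) for k in v),5,(0,255,0),2)
cv2.imwrite("pics/b.png",a)
E
```

```text
t 3.20 U [-75.3  -1.7 131.6] F [ 0.86 -1.33 -1.15] w 0.01 j [-0.38  0.28  1.9   0.22  0.61  1.07]
```

View pics/b.png

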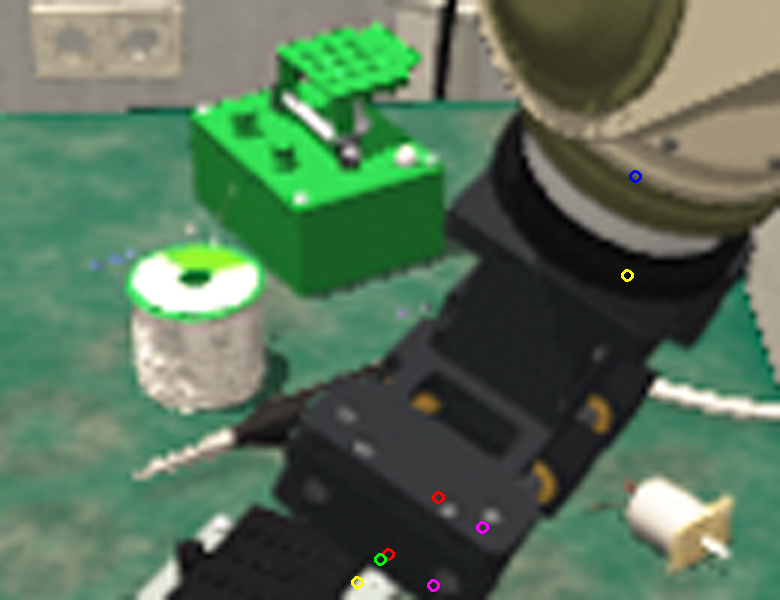

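The yellow (body ends) and red (tips) markers land consistently on the gripper, but its near end hides the fingertips from this camera. I'll go by kinematics and force. First down in front of the lip.

>>> jog_arm(
  commands=[
    [1,-0.04,-0.02,0.5,0,0,0],
    [1,-0.04,-0.02,0.5,0,0,0],
    [1,-0.04,-0.02,0.5,0,0,0],
    [1,-0.05,-0.02,0.6,0,0,0],
    [1,0,0,0,0,0,0],
  ],
)

```text
time_s: 3.75
eef_pos: [0.44, -0.0313, 0.2308]
ee_rot: [3.078, -0.06, 0.594]
force: [-0.0, 0.3, 0.8]
gripper_width: 0.003
grasp_force: 0.0
```

```bash
python3 -c "
from h import *
need([-44,0,80],np.radians(68))"
```

```text
t 3.75 U [-59.5   0.5  80.1] F [-0.02  0.27  0.79] w 0.00 j [-0.36  0.4   1.93  0.27  0.46  1.02]
to [-44, 0, 80] shift(units) [0.56 0.01 0.23] turn [-0.001  0.003  0.001] TCP [ 0.44  -0.031  0.231] -> [ 0.455 -0.032  0.231]
```

>>> jog_arm(
  commands=[
    [1,0.14,0,0.06,0,0,0],
    [1,0.14,0,0.06,0,0,0],
    [1,0.14,0,0.06,0,0,0],
    [1,0.14,0,0.05,0,0,0],
    [1,0,0,0,0,0,0],
  ],
)

```text
time_s: 4.25
eef_pos: [0.4553, -0.0319, 0.2321]
ee_rot: [3.075, -0.06, 0.6]
force: [-0.2, -0.0, -0.3]
gripper_width: 0.005
grasp_force: 0.2
```

```bash
python3 -c "
from h import *
need([-43,0,90],np.radians(68))
need([-36,0,97],np.radians(68))
need([-20,0,104],np.radians(68))"
```

```text
t 4.25 U [-43.6   0.2  81.7] F [-0.15 -0.04 -0.31] w 0.00 j [-0.35  0.42  1.89  0.25  0.48  1.05]
to [-43, 0, 90] shift(units) [ 0.16  0.01 -0.3 ] turn [-0.    -0.002  0.001] TCP [ 0.455 -0.032  0.232] -> [ 0.456 -0.032  0.241]
t 4.25 U [-43.6   0.2  81.7] F [-0.15 -0.04 -0.31] w 0.00 j [-0.35  0.42  1.89  0.25  0.48  1.05]
to [-36, 0, 97] shift(units) [ 0.52  0.01 -0.45] turn [-0.    -0.002  0.001] TCP [ 0.455 -0.032  0.232] -> [ 0.463 -0.032  0.248]
t 4.25 U [-43.6   0.2  81.7] F [-0.15 -0.04 -0.31] w 0.00 j [-0.35  0.42  1.89  0.25  0.48  1.05]
to [-20, 0, 104] shift(units) [ 1.22  0.01 -0.47] turn [-0.    -0.002  0.001] TCP [ 0.455 -0.032  0.232] -> [ 0.479 -0.033  0.255]
```

>>> jog_arm(
  commands=[
    [1,0.08,0,-0.15,0,0,0],
    [1,0.08,0,-0.15,0,0,0],
    [1,0.12,0,-0.05,0,0,0],
    [1,0.12,0,-0.05,0,0,0],
    [1,0.12,0,-0.05,0,0,0],
    [1,0.18,0,-0.01,0,0,0],
    [1,0.18,0,-0.01,0,0,0],
    [1,0.18,0,0,0,0,0],
    [1,0.18,0,0,0,0,0],
    [1,0,0,0,0,0,0],
  ],
)

```text
time_s: 5.25
eef_pos: [0.4797, -0.0329, 0.2546]
ee_rot: [3.075, -0.06, 0.6]
force: [-1.1, 1.1, 0.5]
gripper_width: 0.006
grasp_force: 0.3
```

```bash
python3 - <<'E'
from h import *
import cv2
t,r=status()
p=[]
G=np.array([[-50,y,29] for y in(-23,23)]+[[0,y,29] for y in(-30,30)])/1e3
for n,(x0,y0) in(("side",(245,160)),("top",(250,160))):
    im=manip.snapshot(n)[:,:,::-1];s=5
    a=cv2.resize(im[y0:y0+80,x0:x0+80],None,fx=s,fy=s,interpolation=cv2.INTER_CUBIC)
    for th,c in((0,(0,255,0)),(.6,(0,0,255))):
        P=R.from_euler('y',th).apply(G)+[0,0,.063]
        for v in (proj(n,BOX+RB.apply(P))-[x0,y0]+.5)*s:cv2.circle(a,tuple(int(k) for k in v),4,c,1)
    p.append(a)
cv2.imwrite("pics/c.png",np.hstack(p))
E
```

```text
t 5.25 U [-19.1   0.2 104.2] F [-1.13  1.15  0.55] w 0.01 j [-0.34  0.41  1.8   0.2   0.57  1.12]
```

View pics/c.png

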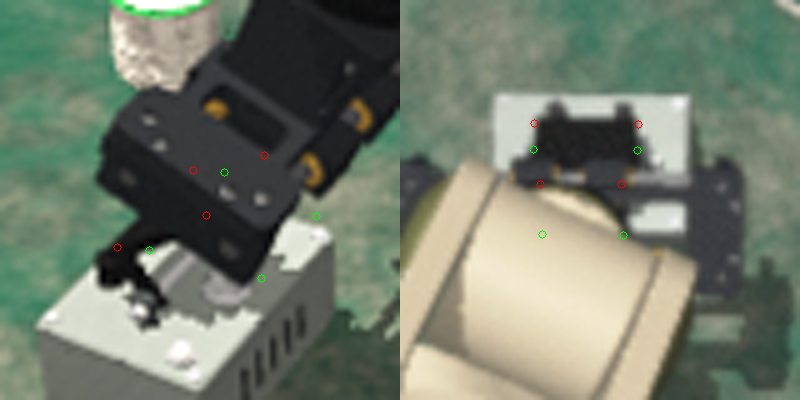

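Side view (left): the guard's back-left corner is near (117,247), matching the 0.6 rad prediction in red, so the guard is up with small forces. Next I'll drop the tips in front of the toggle with the guard riding on them, then push.

>>> jog_arm(
  commands=[
    [1,-0.26,0,0.02,0,0,0],
    [1,-0.26,0,0.02,0,0,0],
    [1,-0.26,0,0.03,0,0,0],
    [1,-0.25,0,0.03,0,0,0],
    [1,-0.06,0,0.15,0,0,0],
    [1,-0.06,0,0.15,0,0,0],
    [1,-0.07,0,0.16,0,0,0],
    [1,0,0,0,0,0,0],
  ],
)

```text
time_s: 6.15
eef_pos: [0.4563, -0.032, 0.2294]
ee_rot: [3.076, -0.06, 0.598]
force: [-0.5, -0.6, -0.3]
gripper_width: 0.008
grasp_force: 0.2
```

```bash
python3 -c "
from h import *
need([-24,0,79],np.radians(68))"
```

```text
t 6.15 U [-42.8   0.3  78.9] F [-0.5 -0.6 -0.3] w 0.01 j [-0.35  0.42  1.89  0.25  0.48  1.05]
to [-24, 0, 79] shift(units) [0.7  0.01 0.28] turn [-0.001 -0.     0.001] TCP [ 0.456 -0.032  0.229] -> [ 0.475 -0.033  0.23 ]
```

>>> jog_arm(
  commands=[
    [1,0.1,0,0.04,0,0,0],
    [1,0.1,0,0.04,0,0,0],
    [1,0.1,0,0.04,0,0,0],
    [1,0.1,0,0.04,0,0,0],
    [1,0.1,0,0.04,0,0,0],
    [1,0.1,0,0.04,0,0,0],
    [1,0.1,0,0.04,0,0,0],
    [1,0,0,0,0,0,0],
  ],
)

```text
time_s: 6.95
eef_pos: [0.4754, -0.0327, 0.2302]
ee_rot: [3.075, -0.06, 0.6]
force: [-1.2, 1.1, 0.5]
gripper_width: 0.005
grasp_force: 0.6
```

```bash
python3 -c "
from h import *
need([-16,0,79],np.radians(68))"
```

```text
t 6.95 U [-23.4   0.2  79.7] F [-1.22  1.08  0.51] w 0.01 j [-0.34  0.44  1.84  0.23  0.5   1.09]
to [-16, 0, 79] shift(units) [0.27 0.01 0.14] turn [-0.    -0.002  0.001] TCP [ 0.475 -0.033  0.23 ] -> [ 0.483 -0.033  0.23 ]
```

>>> jog_arm(
  commands=[
    [1,0.07,0,0.03,0,0,0],
    [1,0.07,0,0.03,0,0,0],
    [1,0.07,0,0.03,0,0,0],
    [1,0.06,0,0.03,0,0,0],
    [1,0,0,0,0,0,0],
    [1,0,0,0,0,0,0],
  ],
)

```text
time_s: 7.55
eef_pos: [0.4825, -0.033, 0.2299]
ee_rot: [3.076, -0.06, 0.6]
force: [-0.9, 0.1, 1.3]
gripper_width: 0.004
grasp_force: 1.0
```

>>> jog_arm(
  commands=[
    [1,0.04,0,0.015,0,0,0],
    [1,0,0,0,0,0,0],
  ],
)

```text
time_s: 7.75
eef_pos: [0.4832, -0.033, 0.2298]
ee_rot: [3.076, -0.06, 0.598]
force: [-5.0, -0.1, 3.6]
gripper_width: 0.006
grasp_force: 2.9
```

```bash
python3 -c "
from h import *
status()"
```

```text
t 7.75 U [-15.8   0.3  79.3] F [-4.95 -0.14  3.56] w 0.01 j [-0.33  0.45  1.82  0.22  0.51  1.1 ]
```

The force rose to 5 N at U.x = -16 mm, which is where the toggle's stop was predicted. Now drawing straight back.

>>> jog_arm(
  commands=[
    [1,0,0,0,0,0,0],
    [1,-0.15,0,-0.06,0,0,0],
    [1,-0.18,0,-0.07,0,0,0],
    [1,-0.2,0,-0.08,0,0,0],
    [1,-0.2,0,-0.08,0,0,0],
    [1,-0.2,0,-0.08,0,0,0],
    [1,-0.25,0,-0.1,0,0,0],
    [1,-0.3,0,-0.12,0,0,0],
    [1,-0.3,0,-0.12,0,0,0],
    [1,-0.3,0,-0.12,0,0,0],
  ],
)

```text
time_s: 8.75
eef_pos: [0.4268, -0.0308, 0.2297]
ee_rot: [3.076, -0.06, 0.6]
force: [-0.1, 0.5, 0.3]
gripper_width: 0.002
grasp_force: 0.0
```

>>> jog_arm(
  commands=[
    [1,-0.2,0,-0.5,0,0,0],
    [1,-0.2,0,-0.7,0,0,0],
    [1,-0.2,0,-0.8,0,0,0],
    [1,-0.2,0,-0.8,0,0,0],
    [1,-0.2,0,-0.8,0,0,0],
    [1,0,0,-0.8,0,0,0],
    [1,0,0,-0.8,0,0,0],
    [1,0,0,-0.8,0,0,0],
    [1,0,0,0,0,0,0],
    [1,0,0,0,0,0,0],
  ],
)

```text
time_s: 9.75
eef_pos: [0.3478, -0.0277, 0.3589]
ee_rot: [3.075, -0.061, 0.6]
force: [-0.4, -0.1, 0.3]
gripper_width: 0.007
grasp_force: 0.0
```

```bash
python3 - <<'E'
from h import *
import cv2
status()
p=[]
for n,(x0,y0) in(("side",(245,185)),("top",(250,160))):
    im=manip.snapshot(n)[:,:,::-1];s=5
    a=cv2.resize(im[y0:y0+80,x0:x0+80],None,fx=s,fy=s,interpolation=cv2.INTER_CUBIC)
    if n=="side":
        for P,c in(((-31,0,85),(0,255,0)),((-9,0,85),(0,0,255)),((-50,23,92),(255,255,0))):
            v=(proj(n,BOX+RB.apply([np.array(P)/1e3]))[0]-[x0,y0]+.5)*s;cv2.circle(a,tuple(int(k) for k in v),3,c,1)
    p.append(a)
cv2.imwrite("pics/d.png",np.hstack(p))
E
```

```text
t 9.75 U [-1.511e+02  2.000e-01  2.084e+02] F [-0.43 -0.09  0.29] w 0.01 j [-0.46  0.02  1.95  0.21  0.83  1.03]
```

View pics/d.png

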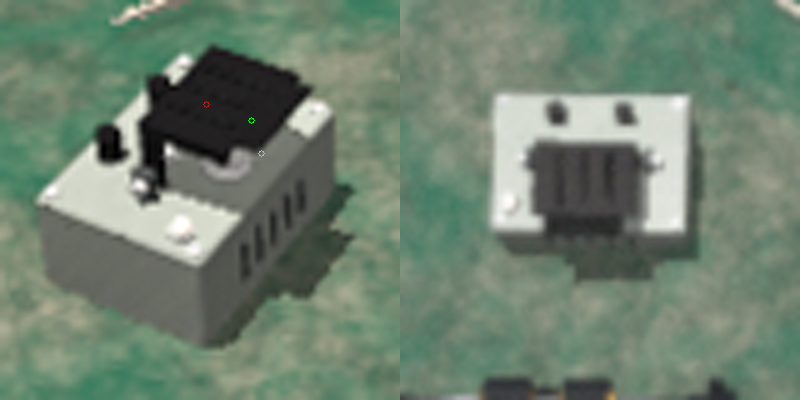

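The guard is back exactly where it started: the plate corners (288,194) and (307,203) match the first picture. The box hasn't moved and the gripper is clear. The stop was felt at the toggle's full-on position, so I'm handing in.

```bash
python3 -c "
from workcell import manip
print(manip.job_done())"
```

```text
the job is handed in; nothing more can be done
None
```

I lifted the guard to about 0.6 rad, pushed the toggle to its stop and let the guard drop fully shut; the box didn't move, and I handed the job in at about 10 s. No camera view showed the toggle itself, so "on" rests on the 5 N stop felt where full-on was predicted, and the hand-in returned no verdict.

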